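# Plug and lock a loudspeaker's bass port

## Task

The loudspeaker lying with its back panel up needs its bass port plugged for transport. Push the big black rubber bung, which stands on the panel, across to the port so that it goes in narrow end first, and press it fully home so that its rim lies flat on the panel all round. Then swing the steel keeper bar all the way over the bung to lock it, without disturbing the two steel isolator feet standing on the panel.

Things in the scene. Friction and masses are not known exactly. Their poses are not given: they have to be found in the camera images.
- bung: the bung: black rubber, 0.2 to 0.33 kg, a plug tapering from 76 mm to 66 mm across at its narrow end (underneath), 30 mm long, with a flat rim above it 100 mm across and 8 mm thick, top flat (too wide to grasp). It starts standing upright on the panel on its narrow end, 12 to 20 cm from the port. Origin at the centre of the narrow end, z up through the rim
- bung_rim (a point): centre of the underside of the bung's rim, 30 mm above the bung's origin; level with the panel when the bung is home. As the bung is slid over the port's edge it tips in, leading side first; pushed on at its rim until it has gone about 10 mm past where it would be central, then let go, it drops level on to the seat in the port
- bung_top (a point): centre of the bung's flat top, where it can be pressed, 38 mm above the bung's origin
- port (a point): centre of the port's mouth, level with the panel's top. The port is a straight round hole 80 mm across, 45 mm deep, with a 4 mm chamfer. Axes as the loudspeaker's: z up, y along its long side towards where the bung starts, x across
- keeper (a joint): angle of the steel keeper bar in rad: 0 (its stop) pointing from its pivot straight at the port's centre, over the bung's rim; it grows to 2.0 as the bar swings anticlockwise seen from above, towards the port's -x. Starts open at 1.3 to 1.9, turns with light friction (1 N at its pin), stays where left. Passes 3 mm above the rim of a bung that is home; one that is not blocks it
- keeper_pivot (a point): the keeper bar's vertical pivot axis, at the underside of the bar, 11 mm above the panel and 75 mm from the port's centre towards the port's -y. The bar is 18 mm wide, 5 mm thick and reaches 52 mm from this axis; axes as the port's
- keeper_pin (a point): the middle of the upright steel pin by which the keeper bar is pushed: 10 mm across, 24 mm tall (from 16 to 40 mm above the panel), standing on the bar 44 mm from its pivot axis; it turns with the bar
- foot_a: steel isolator foot, a waisted round puck 38 mm across its base and 28 mm high, standing loose on the panel near its +x long edge, to be left alone; origin at the centre of its underside, z up
- foot_b: steel isolator foot, a waisted round puck 38 mm across its base and 28 mm high, standing loose on the panel near its -x long edge, to be left alone; origin at the centre of its underside, z up
- seat (a joint): depth in m that the black seat disc inside the port has been pushed down: 0 at the start (disc 8 mm below the panel), about 0.022 with the bung home. The bung first comes to rest on it with its rim some 18 to 22 mm above the panel; pressed with about 10 N or more the disc gives way and stays where it is pushed, until the rim meets the panel
- speaker: the loudspeaker, fixed, lying back panel up; origin under its centre on the table. The flat aluminium panel, 296 mm (x) by 496 mm (y), is 120 mm above the table; the port's centre is at x 0, y -100 mm. A row of four brass terminals 22 mm high stands at x -45 to 45 mm, y 227 mm
Not all that is in view belongs to the job. There is more than one size of the bung; the one meant has the size given above.

How it is judged:
By the outcome, as a careful person would: the job done as asked, in the order asked, and still so for the second after the job is handed in, with the robot touching nothing.
It also fails if it takes over 64 s, if anything falls off the work surface, if the arm or the gripper's body presses on something with over 40 N, if the wrist force passes 120 N, or if a joint passes its speed limit or range.

## Robot

A 7-joint arm with a two-finger parallel gripper is mounted at the origin on the work surface. World frame = base frame: x ahead of the robot, y to its left, z up, the work surface at z = 0. Lengths are in m, angles in rad, forces in N, time in s.
With the tool pointing down it reaches from about 0.425 to 0.925 m from the base axis. Payload 6.8 kg.
Tool frame: the origin (TCP) lies midway between the tips of the shut fingers; the grasp point (between the pads) lies 19 mm behind it (arm.pinch_z is the y of the grasp point in the tool frame, in m); y points along the fingers, z is the direction in which the jaws open and shut, and the axes are right-handed (so a half turn about y gives the same grasp; the last joint's range is limited). The gripper opens to 88 mm and grips with 3 to 60 N. Pads are 20 mm wide; open, the fingers measure 115 mm over their backs; the gripper's body (75 mm by 178 mm) begins 61 mm behind the grasp point.
Start: joints at [-1.331, 0.477, 0.022, 1.555, -0.011, 1.109, -0.083], TCP at [0.23, 0.635, 0.223] pointing down, gripper open.
Joint ranges: [-2.96, 2.96], [-0.34, 2.1], [-1.41, 1.46], [0.24, 2.44], [-1.37, 4.51], [0.17, 1.92], [-2.96, 2.96]. Speed limits (rad/s): [2.39, 2.39, 3.14, 3.14, 3.14, 3.14, 3.14].

## Interface

Orientations are given as a unit quaternion [x, y, z, w].
In Python, from station import readout, camera, close_job, arm gives the robot as it stands.
- The arm moves only by the tool apply_moves, never from a script. Its argument "motion" is a list of rows, each a list of 3 entries, a list of its own where there are three numbers: the shift along the tool's x, y, z in m, then the turn, a rotation vector about the tool's x, y, z in degrees, then the finger opening in m, from 0 to 0.0878. A call has 1 to 10 rows; each row is the pose to reach, as a shift and turn from the pose commanded when the call began, along the tool's axes at that moment; what a row does not reach only later rows make up. A row lasts 1/12 s, in which the tool goes at most 41.7 mm and 7.16 degrees, less where a joint would pass 70% of its speed; a pose out of reach is approached as far as the arm can. A call with a gripper value outside its range is refused whole. The fingers move at their own pace and stop on an object; the grip force is fixed at half the most. Time passes only in rows, so rows that repeat a pose let the fingers close. It gives the time, the measured TCP pose, the force and the opening at its end, in the units of the state.
- readout.observe(): the state, without advancing time (a new reading comes with each control period).
- camera(name): name is "scene" or "side" or "wrist"; returns a dict with "color" (480x640x3 uint8, red, green, blue), "range_z" (480x640 float32, m along the optical axis (not along the pixel's ray), 0 where there is no reading), "fx", "fy", "cx", "cy" (pixels), "D" ([k1, k2, p1, p2, k3] as OpenCV has them; the pictures are not rectified), "extrinsics" (4x4, takes a point from camera to world coordinates); the wrist camera has in their place "hand_eye" (4x4, takes a point from camera to tool coordinates, whose origin is the TCP and whose axes are the tool frame's). Camera axes: x right, y down, z forward; pixel columns grow to the right and rows downward; lengths in m; the calibration is good to about 2 mm. A picture is of the moment at which its call begins: read the wrist's pose just before it.
- close_job(): hands the job in, once; it reports no verdict.
The state is a dict: "t": time; "q": joint angles; "dq": joint speeds; "effort": joint torques, N m; "tcp_pos": TCP position; "eef_rot": TCP orientation; "wrist_force": force on the tool from outside, world axes, zero at the start; "torque": the same for the moment, N m; "finger_gap": finger opening in m.
Only numpy, scipy, OpenCV 4.12 (cv2) and the standard library are available. Lean on these libraries where they do the work, as an engineer would, in place of code of your own. Each camera call takes 0.05 s, during which the arm holds its last target.

## Working session

There is one attempt and no reset: what is moved stays moved. The work goes in short steps, Python scripts to look and compute and a tool call to move; the robot and the scene stay as the last step left them, time stands still between calls to the robot, and variables do not carry over. Pictures are saved under pics/ and viewed, and the job is handed in when it is done.

Besides the shell and the picture viewer there is one more tool, called after ">>>" by a JSON object that holds its "fn" and its "kwargs". apply_moves: Moves the arm, as the interface text tells. Its arguments: {"type":"object","properties":{"motion":{"type":"array"}},"required":["motion"]}

```bash
ls; mkdir -p pics
python3 - <<'E'
from station import readout, camera, arm
import cv2,numpy as np
s=readout.observe();print(s['t'],s['tcp_pos'],s['eef_rot'],s['wrist_force'],s['finger_gap'],arm.pinch_z)
for n in ['scene','side','wrist']:
    c=camera(n);cv2.imwrite(f'pics/{n}0.png',c['color'][...,::-1]);np.savez(f'{n}0.npz',**c)
    print(n,c['fx'],c['fy'],c['cx'],c['cy'],c['D'],c.get('extrinsics',c.get('hand_eye')))
E
```

```text
pics
0.0 [0.22986459 0.63403336 0.22172709] [ 0.69706037 -0.12240725  0.1222683  -0.69582596] [-0.35141031 -0.08975025  0.51435504] 0.08807627786392852 -0.0187
scene 510.5228294909688 510.5228294909688 316.2257679521694 241.64340304077194 [0.0429449 0.        0.        0.        0.       ] [[ 0.21197933  0.76649046 -0.6062649   1.02179038]
 [ 0.97724491 -0.16145465  0.13756738 -0.01766225]
 [ 0.0075598  -0.62163073 -0.78327395  0.76313788]
 [ 0.          0.          0.          1.        ]]
side 564.838059143068 564.838059143068 315.77747339137125 237.78812581774926 [-0.0156474  0.         0.         0.         0.       ] [[ 0.9915175  -0.09212225  0.09168714  0.42054896]
 [-0.12938355 -0.76669884  0.62883447 -0.47848449]
 [ 0.01236678 -0.63536319 -0.77211442  0.78668506]
 [ 0.          0.          0.          1.        ]]
wrist 420.4051692973283 420.4051692973283 318.59596379147143 240.65947065983067 [-0.08299514  0.          0.          0.          0.        ] [[-8.19941519e-04  9.67631453e-01  2.52366200e-01 -6.84383780e-02]
 [ 1.43260367e-03 -2.52364889e-01  9.67631082e-01 -1.62393655e-01]
 [ 9.99998638e-01  1.15494164e-03 -1.17930792e-03 -1.19311689e-03]
 [ 0.00000000e+00  0.00000000e+00  0.00000000e+00  1.00000000e+00]]
```

View pics/scene0.png

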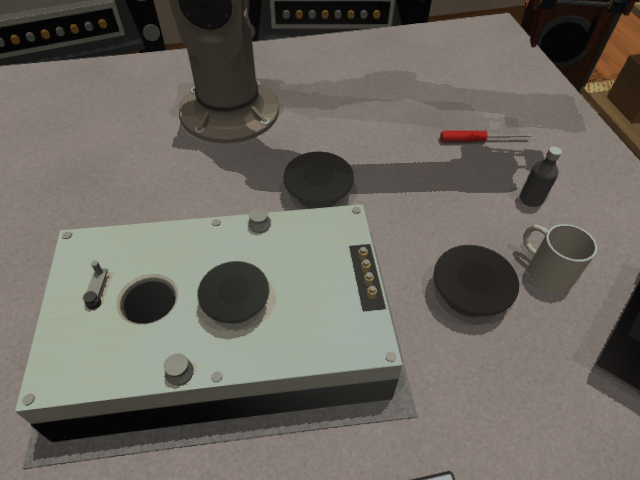

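View pics/side0.png

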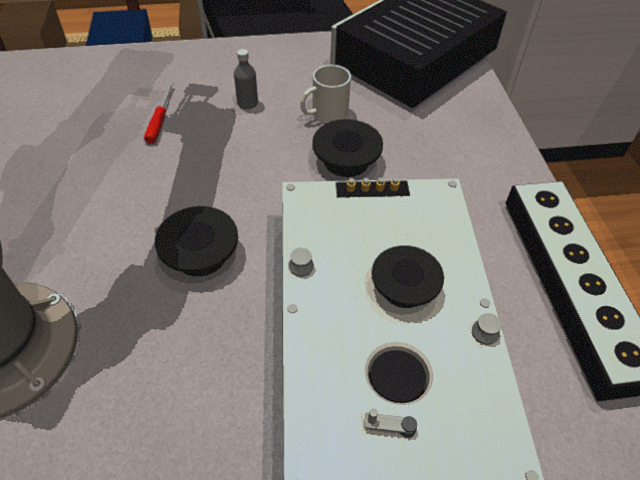

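View pics/wrist0.png

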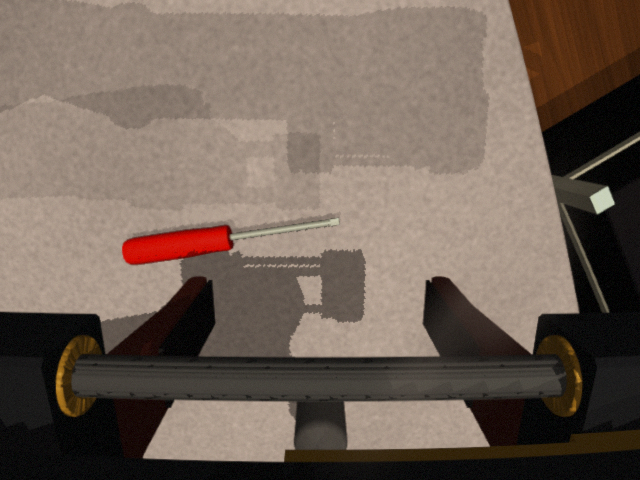

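```bash
cat > h.py <<'E'
import numpy as np,cv2
def load(n):return dict(np.load(n))
def cloud(c,T=None):
    if T is None:T=c['extrinsics']
    K=np.array([[c['fx'],0,c['cx']],[0,c['fy'],c['cy']],[0,0,1.]])
    h,w=c['range_z'].shape
    uv=np.stack(np.meshgrid(np.arange(w),np.arange(h)),-1).reshape(-1,1,2).astype(float)
    n=cv2.undistortPoints(uv,K,c['D'])[:,0]
    z=c['range_z'].reshape(-1)
    P=np.c_[n*z[:,None],z]
    W=P@T[:3,:3].T+T[:3,3]
    W[z<=0]=np.nan
    return W.reshape(h,w,3)
def ortho(c,z0,x0,x1,y0,y1,r=0.0005,T=None):
    """image resampled on plane z0: col->x, row-> -y"""
    if T is None:T=c['extrinsics']
    K=np.array([[c['fx'],0,c['cx']],[0,c['fy'],c['cy']],[0,0,1.]])
    X,Y=np.meshgrid(np.arange(x0,x1,r),np.arange(y1,y0,-r))
    P=np.stack([X,Y,np.full_like(X,z0)],-1).reshape(-1,3)
    Ti=np.linalg.inv(T)
    rv=cv2.Rodrigues(Ti[:3,:3])[0]
    uv=cv2.projectPoints(P,rv,Ti[:3,3],K,c['D'])[0].reshape(X.shape+(2,)).astype(np.float32)
    return cv2.remap(c['color'],uv[...,0],uv[...,1],cv2.INTER_LINEAR)[...,::-1]
E
python3 - <<'E'
from h import *
for n in ['scene','side']:
    c=load(n+'0.npz');W=cloud(c)
    z=W[...,2]
    m=(z>.112)&(z<.126)&(W[...,0]>.35)&(W[...,0]<.95)&(abs(W[...,1])<.4)
    P=W[m];print(n,m.sum(),'panel z',np.median(P[:,2]),cv2.minAreaRect((P[:,:2]*1000).astype(np.float32)),P.min(0),P.max(0))
    # plane
    A=np.c_[P[:,:2],np.ones(len(P))];print(np.linalg.lstsq(A,P[:,2],rcond=None)[0])
    m=(z>.150)&(z<.166)&(W[...,0]>.35)&(W[...,0]<.95)&(abs(W[...,1])<.4)
    P=W[m];print('bung',m.sum(),np.median(P[:,2]),cv2.minEnclosingCircle((P[:,:2]*1000).astype(np.float32)))
    o=ortho(c,.12,.40,.85,-.35,.25,.001);cv2.imwrite(f'pics/o_{n}.png',o)
E
```

```text
scene 53275 panel z 0.12046459531551201 ((584.6812744140625, -70.79092407226562), (498.66937255859375, 300.35772705078125), 84.850830078125) [ 0.41556529 -0.33068461  0.11200082] [0.75566593 0.18952156 0.12599239]
[-0.00205976  0.00058166  0.12158119]
bung 3611 0.15856178396030107 ((570.34033203125, -91.11619567871094), 154.03048706054688)
side 58150 panel z 0.12033696096007179 ((586.1512451171875, -63.612640380859375), (490.0687561035156, 297.9373474121094), 84.93195343017578) [ 0.41817421 -0.32025145  0.11200318] [0.75408102 0.19132224 0.12595271]
[-0.00016964  0.00214209  0.12053408]
bung 3623 0.1585098738145717 ((569.3868408203125, -90.69500732421875), 153.69215393066406)
```

Run:
```python
import cv2,numpy as np
a=[cv2.imread(f'pics/o_{n}.png') for n in('scene','side')]
cv2.imwrite('pics/o_both.png',cv2.resize(np.hstack(a),(800,533)))
print(a[0].shape)
```

```text
(600, 450, 3)
```

View pics/o_both.png

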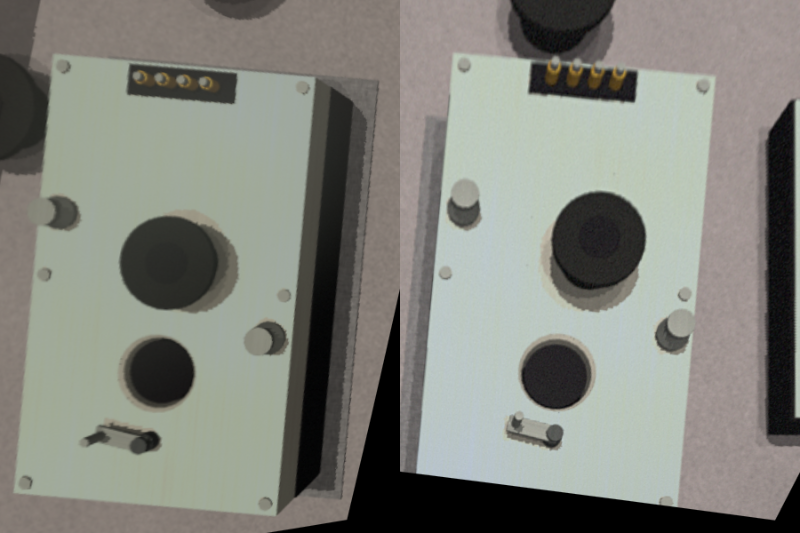

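Run:
```python
from h import *
for n in ['scene','side']:
    c=load(n+'0.npz');W=cloud(c)
    z=W[...,2]
    m=(z>.155)&(z<.163)&(abs(W[...,0]-.59)<.1)&(abs(W[...,1]+.02)<.1)
    # panel corners
    k=((z>.113)&(z<.165)).astype(np.uint8)
    P=W[m];print(n,'bungtop',m.sum(),np.median(P[:,2]),cv2.minEnclosingCircle((P[:,:2]*1000).astype(np.float32)),P[:,:2].mean(0),(P.max(0)-P.min(0)))
    # feet & keeper by height
    for (name,z0,z1,x0,y0) in [('footA',.142,.152,.445,0.02),('footB',.142,.152,.69,-.13),('keep',.126,.17,.53,-.24),('pin',.145,.17,.53,-.24)]:
        m=(z>z0)&(z<z1)&(abs(W[...,0]-x0)<.06)&(abs(W[...,1]-y0)<.05)
        P=W[m]; 
        if len(P): print(name,m.sum(),P.mean(0),P.min(0),P.max(0))
    o=[ortho(c,.12,.51,.63,-.23,-.11,.0003),ortho(c,.158,.52,.65,-.11,.03,.0003)]
    cv2.imwrite(f'pics/p_{n}.png',o[0]);cv2.imwrite(f'pics/b_{n}.png',o[1]);
a=np.hstack([cv2.imread(f'pics/p_{n}.png') for n in('scene','side')]);
b=np.hstack([cv2.imread(f'pics/b_{n}.png') for n in('scene','side')]);
print(a.shape,b.shape)
cv2.imwrite('pics/p.png',a);cv2.imwrite('pics/b.png',cv2.resize(b,None,fx=.9,fy=.9))
```

```text
scene bungtop 3418 0.1586065267368213 ((612.6292724609375, -43.57304763793945), 50.93353271484375) [ 0.61551368 -0.04445265] [0.10018607 0.09997633 0.00708393]
footA 244 [0.47248499 0.01133724 0.14807297] [ 0.45414731 -0.00340288  0.14244903] [0.48718746 0.02607824 0.15049386]
footB 437 [ 0.70541395 -0.12871831  0.14795552] [ 0.68911553 -0.14344201  0.14215126] [ 0.72009253 -0.11434471  0.1513719 ]
keep 595 [ 0.55122455 -0.23768745  0.13933892] [ 0.5200941  -0.25319715  0.12612555] [ 0.58114203 -0.22374483  0.16253523]
pin 81 [ 0.52895376 -0.23272274  0.15590065] [ 0.52245544 -0.23831175  0.14511899] [ 0.53325309 -0.22812432  0.16253523]
side bungtop 3400 0.1585559076798022 ((611.8382568359375, -43.33960723876953), 50.89421081542969) [ 0.61133637 -0.04600124] [0.09915713 0.10134239 0.00701417]
footA 313 [0.47011569 0.01039007 0.14815535] [ 0.45518577 -0.00351154  0.14205637] [0.48545005 0.02790458 0.15113352]
footB 410 [ 0.70295135 -0.12938082  0.14793299] [ 0.64388278 -0.14407212  0.14210274] [ 0.71914613 -0.08101161  0.151095  ]
keep 894 [ 0.54782867 -0.24030114  0.13892675] [ 0.51693536 -0.25465557  0.12635307] [ 0.57860523 -0.22347031  0.16260762]
pin 100 [ 0.52599144 -0.23475425  0.1564493 ] [ 0.52176923 -0.2384994   0.14548699] [ 0.5312706  -0.22814909  0.16260762]
(401, 800, 3) (467, 868, 3)
```

View pics/p.png

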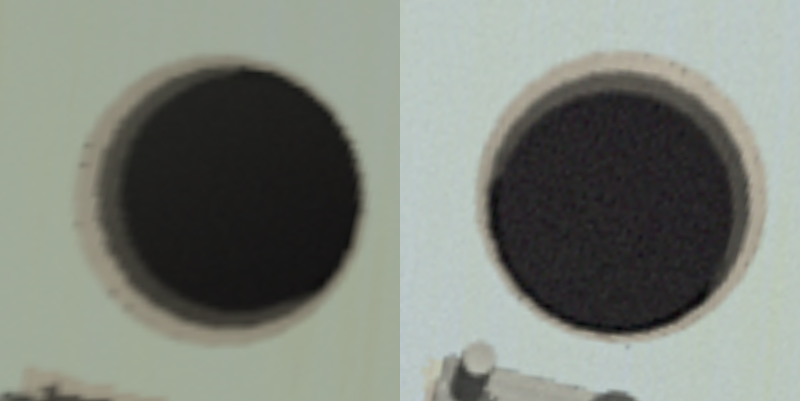

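View pics/b.png

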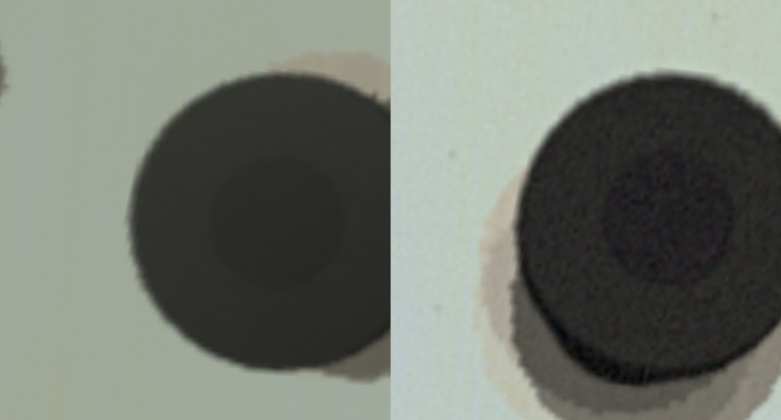

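Run:
```python
from station import readout
from scipy.spatial.transform import Rotation as R
import numpy as np
s=readout.observe();r=R.from_quat(s['eef_rot']);print(r.as_matrix().round(3))
b=np.array([.6125,-.0435]);p=np.array([.576,-.1695]);d=(p-b)/np.linalg.norm(p-b);print(d,np.linalg.norm(p-b))
for sg in(1,-1):
    x=sg*np.array([*d,0]);y=np.array([0,0,-1.]);z=np.cross(x,y)
    t=R.from_matrix(np.c_[x,y,z]);print(sg,z,np.degrees((r.inv()*t).as_rotvec()))
tp=np.array([*(b-d*.075),.20]);print(tp,r.inv().apply(tp-s['tcp_pos']))
```

```text
[[ 0.94  -0.     0.341]
 [-0.341 -0.001  0.94 ]
 [ 0.    -1.    -0.001]]
[-0.27824317 -0.96051067] 0.13118021954547876
1 [ 0.96051067 -0.27824317  0.        ] [5.53248676e-02 8.62304568e+01 6.68891284e-02]
-1 [-0.96051067  0.27824317  0.        ] [ 6.81025450e-02 -9.37695123e+01 -5.63285003e-02]
[0.63336824 0.0285383  0.2       ] [ 0.58565229  0.02259795 -0.431865  ]
```

>>> {"fn": "apply_moves", "kwargs": {"motion": [[[0.586,0.02,-0.432],[0,86.2,0],0.05],[[0.586,0.02,-0.432],[0,86.2,0],0.05],[[0.586,0.02,-0.432],[0,86.2,0],0.05],[[0.586,0.02,-0.432],[0,86.2,0],0.05],[[0.586,0.02,-0.432],[0,86.2,0],0.05],[[0.586,0.02,-0.432],[0,86.2,0],0.05],[[0.586,0.02,-0.432],[0,86.2,0],0.05],[[0.586,0.02,-0.432],[0,86.2,0],0.05],[[0.586,0.02,-0.432],[0,86.2,0],0.05],[[0.586,0.02,-0.432],[0,86.2,0],0.05]]}}

```text
t: 0.98
tcp_pos: [0.4616, 0.2861, 0.2112]
eef_rot: [-0.492, 0.508, -0.508, 0.492]
wrist_force: [1.3, -0.5, -0.2]
finger_gap: 0.05
```

```bash
cat > rel.py <<'E'
import sys
from station import readout
from scipy.spatial.transform import Rotation as R
import numpy as np
# usage rel.py x y z [xdirx xdiry]
s=readout.observe();r=R.from_quat(s['eef_rot'])
a=list(map(float,sys.argv[1:]))
print('t',s['t'],'tcp',np.round(s['tcp_pos'],4),'xaxis',r.as_matrix()[:,0].round(3),'f',np.round(s['wrist_force'],1))
print('shift',r.inv().apply(np.array(a[:3])-s['tcp_pos']).round(4))
if len(a)>3:
    x=np.array([a[3],a[4],0]);x/=np.linalg.norm(x);y=np.array([0,0,-1.])
    print('turn',np.degrees((r.inv()*R.from_matrix(np.c_[x,y,np.cross(x,y)])).as_rotvec()).round(2))
E
python3 rel.py .6334 .0285 .2 -.278 -.9605
```

```text
t 0.9833 tcp [0.4616 0.2861 0.2112] xaxis [-0.033 -0.999 -0.   ] f [ 1.3 -0.5 -0.2]
shift [0.2518 0.0111 0.1802]
turn [ 1.000e-02  1.425e+01 -2.000e-02]
```

>>> {"fn": "apply_moves", "kwargs": {"motion": [[[0.252,0.011,0.18],[0,14.3,0],0.05],[[0.252,0.011,0.18],[0,14.3,0],0.05],[[0.252,0.011,0.18],[0,14.3,0],0.05],[[0.252,0.011,0.18],[0,14.3,0],0.05],[[0.252,0.011,0.18],[0,14.3,0],0.05],[[0.252,0.011,0.18],[0,14.3,0],0.05],[[0.252,0.011,0.18],[0,14.3,0],0.05],[[0.252,0.011,0.18],[0,14.3,0],0.05],[[0.252,0.011,0.18],[0,14.3,0],0.05],[[0.252,0.011,0.18],[0,14.3,0],0.05]]}}

```text
t: 1.82
tcp_pos: [0.6341, 0.03, 0.1997]
eef_rot: [-0.426, 0.565, -0.565, 0.425]
wrist_force: [0.4, 0.6, 0.5]
finger_gap: 0.05
```

```bash
python3 rel.py .6334 .0285 .131 -.278 -.9605
python3 - <<'E'
from h import *
from station import camera,readout
from scipy.spatial.transform import Rotation as R
s=readout.observe();c=camera('wrist');T=np.eye(4);T[:3,:3]=R.from_quat(s['eef_rot']).as_matrix();T[:3,3]=s['tcp_pos'];T=T@c['hand_eye']
cv2.imwrite('pics/w1.png',c['color'][...,::-1])
W=cloud(c,T);z=W[...,2]
m=(z>.153)&(z<.164)&(abs(W[...,0]-.61)<.07)&(abs(W[...,1]+.05)<.07);P=W[m];print(m.sum(),np.median(P[:,2]),cv2.minEnclosingCircle((P[:,:2]*1000).astype(np.float32)))
c2=camera('side');cv2.imwrite('pics/s1.png',c2['color'][...,::-1])
E
```

```text
t 1.8167 tcp [0.6341 0.03   0.1997] xaxis [-0.276 -0.961  0.001] f [0.4 0.6 0.5]
shift [ 0.0015  0.0687 -0.0002]
turn [0.04 0.15 0.04]
11895 0.15860301692075776 ((613.646240234375, -44.477989196777344), 50.191429138183594)
```

View pics/w1.png

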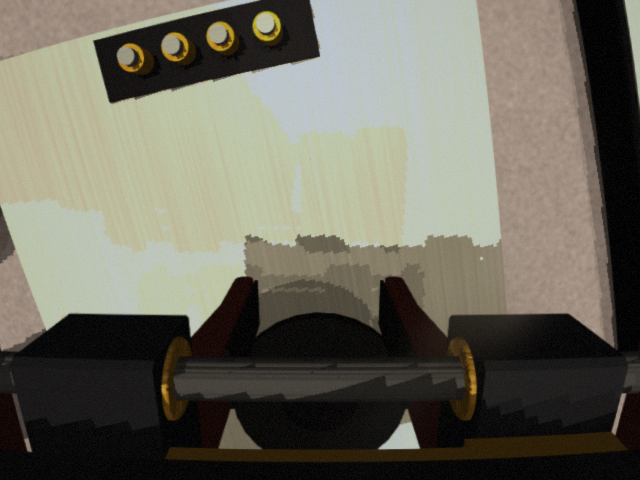

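View pics/s1.png

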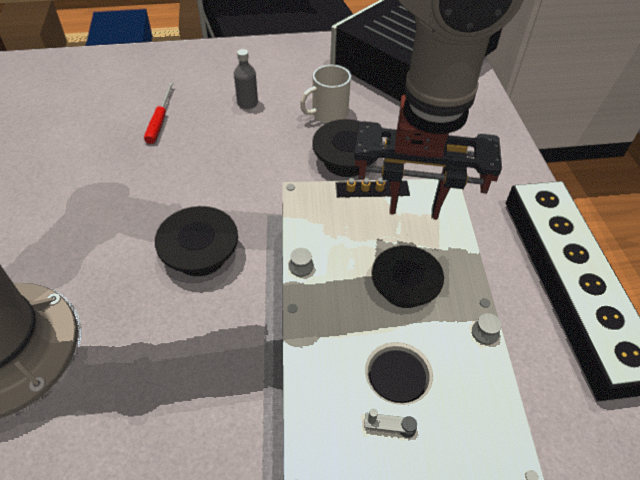

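>>> {"fn": "apply_moves", "kwargs": {"motion": [[[0.0,0.03,0],[0,0,0],0.05],[[0.0,0.05,0],[0,0,0],0.05],[[0.0,0.069,0],[0,0,0],0.05],[[0.0,0.069,0],[0,0,0],0.05],[[0.0,0.069,0],[0,0,0],0.05]]}}

```text
t: 2.33
tcp_pos: [0.633, 0.0331, 0.1307]
eef_rot: [-0.428, 0.564, -0.563, 0.426]
wrist_force: [0.5, 0.1, -0.7]
finger_gap: 0.0498
```

```bash
python3 rel.py .576 -.1695 .131 -.278 -.9605
```

```text
t 2.3333 tcp [0.633  0.0331 0.1307] xaxis [-0.271 -0.963  0.   ] f [ 0.5  0.1 -0.7]
shift [ 2.105e-01 -2.000e-04 -1.000e-04]
turn [0.13 0.44 0.01]
```

>>> {"fn": "apply_moves", "kwargs": {"motion": [[[0.015,0,0],[0,0.4,0],0.05],[[0.022,0,0],[0,0.4,0],0.05],[[0.029,0,0],[0,0.4,0],0.05],[[0.036,0,0],[0,0.4,0],0.05],[[0.044,0,0],[0,0.4,0],0.05],[[0.052,0,0],[0,0.4,0],0.05],[[0.06,0,0],[0,0.4,0],0.05],[[0.068,0,0],[0,0.4,0],0.05],[[0.076,0,0],[0,0.4,0],0.05],[[0.076,0,0],[0,0.4,0],0.05]]}}

```text
t: 3.17
tcp_pos: [0.6126, -0.0446, 0.1313]
eef_rot: [0.424, -0.566, 0.566, -0.423]
wrist_force: [1.4, -0.1, -0.2]
finger_gap: 0.05
```

```bash
cat > look.py <<'E'
import sys
from h import *
from station import camera,readout
t=sys.argv[1]; cx,cy=float(sys.argv[2]),float(sys.argv[3])
s=readout.observe();print(s['tcp_pos'].round(4) if hasattr(s['tcp_pos'],'round') else s['tcp_pos'],s['wrist_force'])
o=[]
for n in['scene','side']:
    c=camera(n);np.savez(f'{n}_{t}.npz',**c);W=cloud(c);z=W[...,2]
    m=(z>.122)&(z<.2)&(np.hypot(W[...,0]-cx,W[...,1]-cy)<.08)&(c['color'].max(2)<75)
    P=W[m]
    if len(P)>50:
        print(n,m.sum(),'z pct',np.percentile(P[:,2],[2,25,50,75,98]).round(4),'circ',cv2.minEnclosingCircle((P[:,:2]*1000).astype(np.float32)))
        A=np.c_[P[:,:2]-[cx,cy],np.ones(len(P))];print('  plane',np.linalg.lstsq(A,P[:,2],rcond=None)[0].round(4))
    o.append(c['color'][...,::-1])
a=cv2.resize(o[0][190:440,20:420],(640,400));b=cv2.resize(o[1][140:480,260:560],(353,400))
cv2.imwrite(f'pics/l_{t}.png',cv2.resize(np.hstack([a,b]),(794,320)))
E
python3 look.py a .6 -.09;python3 rel.py .576 -.1695 .131 -.278 -.9605
```

```text
[ 0.6126 -0.0446  0.1313] [ 1.3552537  -0.07335141 -0.18653983]
scene 1564 z pct [0.1536 0.158  0.1588 0.1596 0.17  ] circ ((592.97998046875, -84.35569763183594), 61.74525833129883)
  plane [-0.0122  0.0595  0.1601]
side 4183 z pct [0.1544 0.1577 0.1586 0.1594 0.1815] circ ((600.5670166015625, -91.7704849243164), 56.468624114990234)
  plane [0.0287 0.0654 0.1599]
t 3.2667 tcp [ 0.6126 -0.0432  0.1308] xaxis [-0.281 -0.96   0.001] f [ 0.2 -0.1  0.2]
shift [ 0.1315 -0.      0.0004]
turn [ 0.06 -0.19  0.08]
```

View pics/l_a.png

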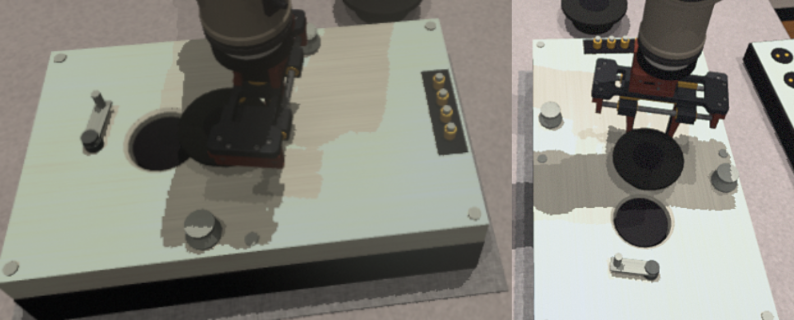

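Run:
```python
from h import *
c=load('side_a.npz');o=ortho(c,.158,.53,.67,-.20,-.02,.0003);cv2.imwrite('pics/sa.png',o);print(o.shape)
```

```text
(601, 467, 3)
```

View pics/sa.png

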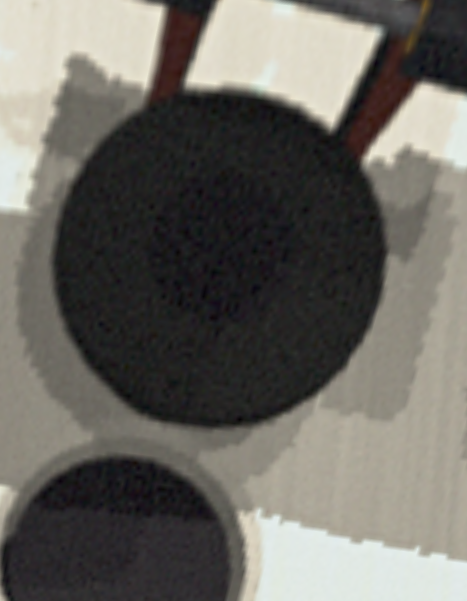

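>>> {"fn": "apply_moves", "kwargs": {"motion": [[[0.008,0,0],[0,0,0],0.05],[[0.014,0,0.0005],[0,0,0],0.05],[[0.02,0,0.0005],[0,0,0],0.05],[[0.025,0,0.001],[0,0,0],0.05],[[0.03,0,0.001],[0,0,0],0.05],[[0.034,0,0.001],[0,0,0],0.05],[[0.038,0,0.001],[0,0,0],0.05],[[0.042,0,0.001],[0,0,0],0.05],[[0.046,0,0.001],[0,0,0],0.05],[[0.05,0,0.001],[0,0,0],0.05]]}}

```text
t: 4.1
tcp_pos: [0.6005, -0.0902, 0.1314]
eef_rot: [-0.424, 0.566, -0.566, 0.425]
wrist_force: [0.8, 1.8, 1.2]
finger_gap: 0.0498
```

```bash
python3 look.py b .585 -.13;python3 rel.py .576 -.1695 .131 -.278 -.9605
python3 - <<'E'
from h import *
c=load('side_b.npz');o=ortho(c,.158,.50,.67,-.23,-.05,.0003);cv2.imwrite('pics/sb.png',o);print(o.shape)
E
```

```text
[ 0.6005 -0.0902  0.1314] [0.80460422 1.75454374 1.19377385]
scene 1275 z pct [0.1398 0.1572 0.158  0.159  0.1829] circ ((586.7506713867188, -129.61302185058594), 61.69377899169922)
  plane [-0.0518  0.0388  0.1588]
side 4712 z pct [0.1537 0.1574 0.1584 0.1595 0.1776] circ ((589.1683349609375, -136.4082489013672), 58.06302261352539)
  plane [0.0345 0.0783 0.1601]
t 4.2 tcp [ 0.6002 -0.0911  0.1314] xaxis [-0.281 -0.96   0.   ] f [1.3 1.6 0.5]
shift [ 0.0821  0.0004 -0.0012]
turn [-0.02 -0.16  0.01]
(600, 567, 3)
```

View pics/sb.png

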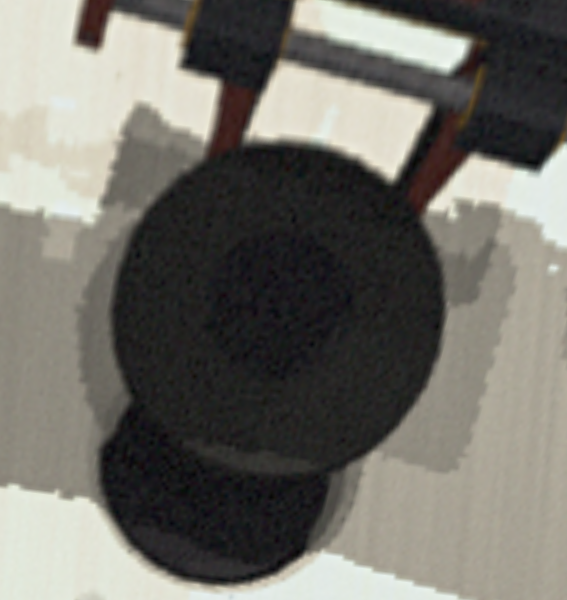

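View pics/l_b.png

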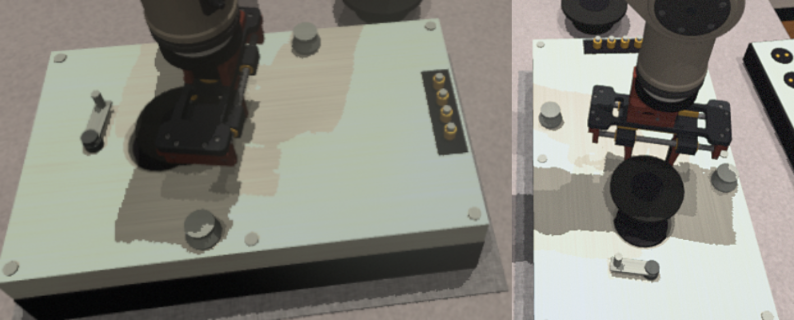

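>>> {"fn": "apply_moves", "kwargs": {"motion": [[[0.004,0,0],[0,0,0],0.05],[[0.008,0,0],[0,0,0],0.05],[[0.012,0,0],[0,0,0],0.05],[[0.016,0,0],[0,0,0],0.05],[[0.02,0,0],[0,0,0],0.05],[[0.024,0,0],[0,0,0],0.05],[[0.028,0,0],[0,0,0],0.05],[[0.028,0,0],[0,0,0],0.05]]}}

```text
t: 4.87
tcp_pos: [0.5919, -0.1185, 0.1312]
eef_rot: [0.424, -0.566, 0.566, -0.424]
wrist_force: [0.4, 0.2, -0.1]
finger_gap: 0.05
```

```bash
python3 look.py c .58 -.16;python3 rel.py .576 -.1695 .131 -.278 -.9605
```

```text
[ 0.5919 -0.1185  0.1312] [ 0.36121771  0.21986843 -0.06726529]
scene 1043 z pct [0.1251 0.1476 0.1502 0.1545 0.186 ] circ ((575.5703735351562, -167.5890655517578), 72.1965103149414)
  plane [-0.0525  0.1521  0.1535]
side 5265 z pct [0.1456 0.1516 0.1563 0.1608 0.1739] circ ((581.0156860351562, -162.2533416748047), 58.12714385986328)
  plane [0.076  0.2331 0.1591]
t 4.9667 tcp [ 0.5922 -0.1175  0.1311] xaxis [-0.28 -0.96  0.  ] f [0.4 0.7 0.4]
shift [ 0.0545  0.0001 -0.001 ]
turn [ 0.02 -0.14  0.02]
```

View pics/l_c.png

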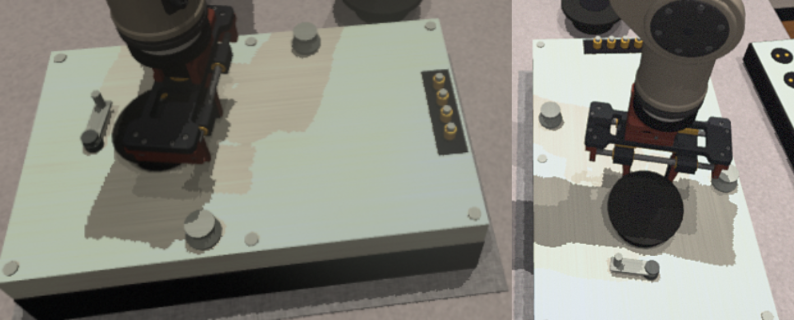

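>>> {"fn": "apply_moves", "kwargs": {"motion": [[[0.003,0,0],[0,0,0],0.05],[[0.006,0,0],[0,0,0],0.05],[[0.009,0,0],[0,0,0],0.05],[[0.011,0,0],[0,0,0],0.05],[[0.011,0,0],[0,0,0],0.05]]}}

```text
t: 5.38
tcp_pos: [0.5892, -0.1285, 0.1313]
eef_rot: [0.424, -0.566, 0.566, -0.424]
wrist_force: [1.5, 0.4, -0.4]
finger_gap: 0.0503
```

```bash
python3 look.py d .576 -.17;python3 rel.py .576 -.1695 .131 -.278 -.9605
```

```text
[ 0.5892 -0.1285  0.1313] [ 1.5326164   0.40340621 -0.35455103]
scene 1229 z pct [0.1239 0.1441 0.1495 0.154  0.1859] circ ((571.0366821289062, -177.04754638671875), 73.07942962646484)
  plane [-0.0614  0.1714  0.153 ]
side 5384 z pct [0.1458 0.1515 0.1558 0.1599 0.1737] circ ((585.9371948242188, -186.2927703857422), 66.781982421875)
  plane [0.0682 0.217  0.1583]
t 5.4833 tcp [ 0.5893 -0.1279  0.1312] xaxis [-0.28 -0.96  0.  ] f [ 1.   0.4 -0.4]
shift [ 0.0436  0.0002 -0.0011]
turn [ 0.01 -0.13  0.01]
```

View pics/l_d.png

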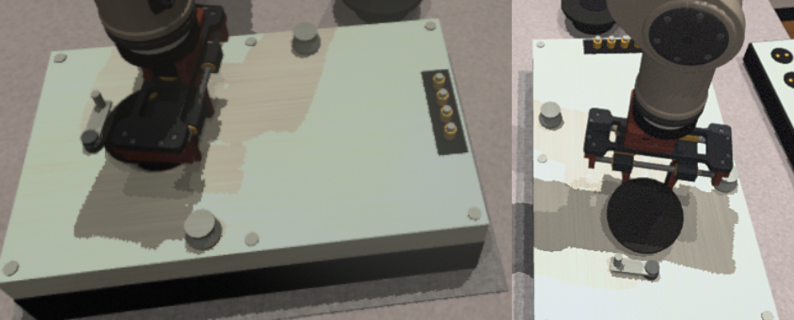

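>>> {"fn": "apply_moves", "kwargs": {"motion": [[[-0.01,0,0],[0,0,0],0.05],[[-0.03,0,0],[0,0,0],0.05],[[-0.06,0,0],[0,0,0],0.05],[[-0.08,0,0],[0,0,0],0.05],[[-0.08,0,0],[0,0,0],0.05]]}}

```text
t: 5.9
tcp_pos: [0.6134, -0.0439, 0.1308]
eef_rot: [-0.426, 0.565, -0.563, 0.427]
wrist_force: [0.5, -0.1, 0.1]
finger_gap: 0.0499
```

```bash
python3 look.py e .576 -.17;python3 rel.py .576 -.1695 .131 -.278 -.9605
```

```text
[ 0.6134 -0.0439  0.1308] [ 0.53875672 -0.13897415  0.11349122]
scene 3640 z pct [0.1311 0.1495 0.1504 0.1512 0.153 ] circ ((569.2303466796875, -185.5771484375), 64.91180419921875)
  plane [-0.0106  0.064   0.1498]
side 4671 z pct [0.1468 0.1494 0.1502 0.151  0.1526] circ ((572.8080444335938, -185.83116149902344), 63.810245513916016)
  plane [0.0024 0.0103 0.1502]
t 6.0 tcp [ 0.612  -0.0494  0.131 ] xaxis [-0.277 -0.961  0.   ] f [-0.6 -0.4 -0.6]
shift [ 1.254e-01  1.000e-04 -1.300e-03]
turn [0.01 0.05 0.01]
```

View pics/l_e.png

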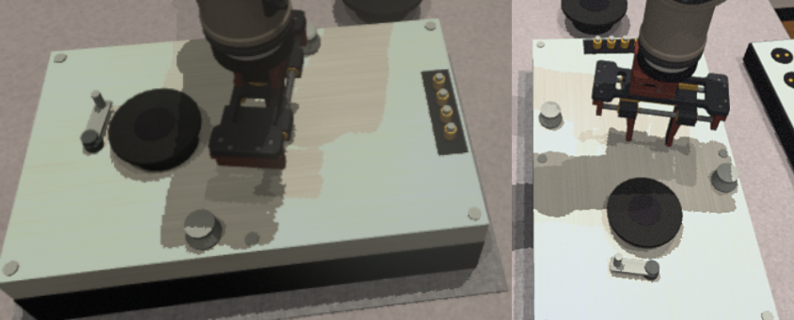

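Run:
```python
from h import *
o=np.hstack([ortho(load(f'{n}_e.npz'),.150,.51,.64,-.24,-.10,.0003) for n in('scene','side')]);cv2.imwrite('pics/be.png',cv2.resize(o,None,fx=.9,fy=.9));print(o.shape)
for n in('scene','side'):
    c=load(f'{n}_e.npz');W=cloud(c);z=W[...,2];m=(z>.146)&(z<.155)&(np.hypot(W[...,0]-.576,W[...,1]+.17)<.065)&(c['color'].max(2)<75)
    P=W[m];print(cv2.minEnclosingCircle((P[:,:2]*1000).astype(np.float32)),P.min(0),P.max(0))
    A=np.c_[P[:,:2]-[.576,-.17],np.ones(len(P))];print('  plane',np.linalg.lstsq(A,P[:,2],rcond=None)[0].round(4))
```

```text
(467, 868, 3)
((576.2664184570312, -171.4509735107422), 50.62684631347656) [ 0.52699101 -0.22068136  0.1460059 ] [ 0.62633386 -0.12212793  0.15447087]
  plane [-0.0103  0.0007  0.1505]
((574.484130859375, -171.6631622314453), 50.13716506958008) [ 0.52551309 -0.22131966  0.14600088] [ 0.62363753 -0.12256372  0.15422177]
  plane [0.0003 0.004  0.1503]
```

View pics/be.png

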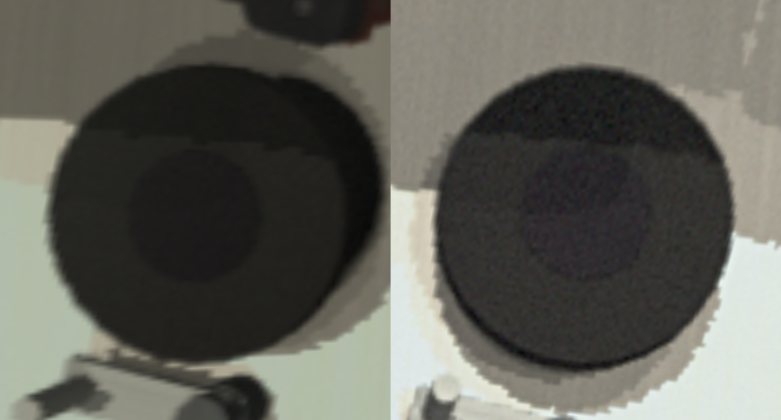

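```bash
python3 rel.py .5752 -.1712 .165 -.278 -.9605
```

```text
t 6.0 tcp [ 0.612  -0.0494  0.131 ] xaxis [-0.277 -0.961  0.   ] f [-0.6 -0.4 -0.6]
shift [ 0.1272 -0.0339 -0.0016]
turn [0.01 0.05 0.01]
```

>>> {"fn": "apply_moves", "kwargs": {"motion": [[[0,-0.025,0],[0,0,0],0],[[0,-0.045,0],[0,0,0],0],[[0.02,-0.045,0],[0,0,0],0],[[0.05,-0.045,0],[0,0,0],0],[[0.08,-0.045,0],[0,0,0],0],[[0.11,-0.045,-0.001],[0,0,0],0],[[0.127,-0.045,-0.0015],[0,0,0],0],[[0.127,-0.034,-0.0015],[0,0,0],0],[[0.127,-0.034,-0.0015],[0,0,0],0]]}}

```text
t: 6.75
tcp_pos: [0.573, -0.174, 0.1638]
eef_rot: [-0.424, 0.567, -0.566, 0.423]
wrist_force: [0.0, 0.3, -0.8]
finger_gap: 0.0002
```

```bash
python3 rel.py .5752 -.1712 .150 -.278 -.9605
```

```text
t 6.75 tcp [ 0.573  -0.174   0.1638] xaxis [-0.284 -0.959  0.001] f [ 0.   0.3 -0.8]
shift [-0.0033  0.0138  0.0013]
turn [ 0.12 -0.34  0.04]
```

>>> {"fn": "apply_moves", "kwargs": {"motion": [[[0,0,0],[0,0,0],0],[[0,0,0],[0,0,0],0],[[0,0,0],[0,0,0],0]]}}

```text
t: 7.0
tcp_pos: [0.5754, -0.171, 0.1652]
eef_rot: [-0.425, 0.565, -0.565, 0.425]
wrist_force: [0.2, 0.1, -1.0]
finger_gap: 0.0009
```

```bash
python3 rel.py .5752 -.1712 .150 -.278 -.9605
```

```text
t 7.0 tcp [ 0.5754 -0.171   0.1652] xaxis [-0.278 -0.961 -0.   ] f [ 0.2  0.1 -1. ]
shift [ 0.0003  0.0152 -0.0002]
turn [ 0.    0.01 -0.02]
```

Settled on centre. Press down to z ≈ 0.137 first, then further.

>>> {"fn": "apply_moves", "kwargs": {"motion": [[[0,0.01,0],[0,0,0],0],[[0,0.014,0],[0,0,0],0],[[0,0.017,0],[0,0,0],0],[[0,0.02,0],[0,0,0],0],[[0,0.023,0],[0,0,0],0],[[0,0.026,0],[0,0,0],0],[[0,0.028,0],[0,0,0],0],[[0,0.028,0],[0,0,0],0]]}}

```text
t: 7.67
tcp_pos: [0.5749, -0.1715, 0.1369]
eef_rot: [-0.424, 0.566, -0.565, 0.425]
wrist_force: [-0.3, 1.4, 1.4]
finger_gap: 0.0004
```

```bash
python3 look.py f .576 -.17;python3 rel.py .5752 -.1712 .128 -.278 -.9605
```

```text
[ 0.5749 -0.1715  0.1369] [-0.26780424  1.42942     1.43021931]
scene 2395 z pct [0.1311 0.1363 0.1373 0.1385 0.1822] circ ((565.7987670898438, -178.10926818847656), 67.02888488769531)
  plane [-0.0528 -0.058   0.1414]
side 3530 z pct [0.1332 0.1361 0.137  0.138  0.1739] circ ((569.364990234375, -186.67604064941406), 63.2950325012207)
  plane [0.0134 0.0276 0.1395]
t 7.7667 tcp [ 0.5749 -0.1716  0.137 ] xaxis [-0.279 -0.96  -0.001] f [-0.3  1.   1.3]
shift [-0.0005  0.009   0.0002]
turn [ 0.03 -0.07 -0.03]
```

View pics/l_f.png

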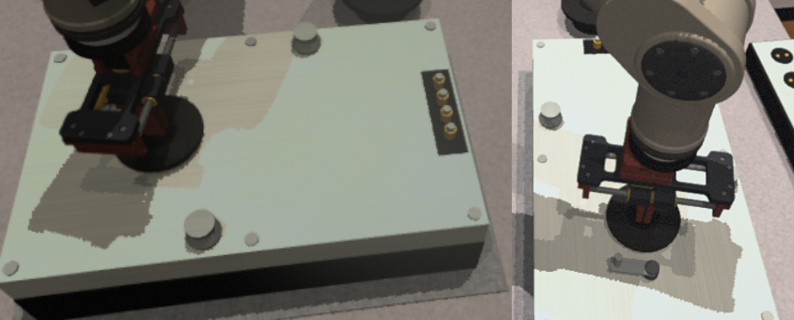

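>>> {"fn": "apply_moves", "kwargs": {"motion": [[[0,0.003,0],[0,0,0],0],[[0,0.005,0],[0,0,0],0],[[0,0.007,0],[0,0,0],0],[[0,0.009,0],[0,0,0],0],[[0,0.01,0],[0,0,0],0],[[0,0.01,0],[0,0,0],0]]}}

```text
t: 8.27
tcp_pos: [0.575, -0.1717, 0.1284]
eef_rot: [-0.424, 0.566, -0.565, 0.425]
wrist_force: [-4.9, 3.8, 14.0]
finger_gap: 0.0002
```

>>> {"fn": "apply_moves", "kwargs": {"motion": [[[0,0.001,0],[0,0,0],0],[[0,0.002,0],[0,0,0],0],[[0,0.002,0],[0,0,0],0]]}}

```text
t: 8.52
tcp_pos: [0.575, -0.1717, 0.1282]
eef_rot: [-0.424, 0.566, -0.565, 0.425]
wrist_force: [-10.7, 5.9, 29.8]
finger_gap: 0.0004
```

>>> {"fn": "apply_moves", "kwargs": {"motion": [[[0,-0.015,0],[0,0,0],0],[[0,-0.05,0],[0,0,0],0],[[-0.04,-0.06,0],[0,0,0],0],[[-0.08,-0.06,0],[0,0,0],0],[[-0.11,-0.06,0],[0,0,0],0],[[-0.11,-0.06,0],[0,0,0],0],[[-0.11,-0.06,0],[0,0,0],0]]}}

```text
t: 9.1
tcp_pos: [0.6059, -0.0643, 0.1846]
eef_rot: [-0.426, 0.565, -0.565, 0.425]
wrist_force: [0.1, -0.9, 0.7]
finger_gap: 0.0004
```

```bash
python3 look.py g .576 -.17
python3 - <<'E'
from h import *
cx,cy=.576,-.17
for n in('scene','side'):
    c=load(f'{n}_g.npz');W=cloud(c);z=W[...,2];m=(z>.122)&(z<.134)&(np.hypot(W[...,0]-.576,W[...,1]+.17)<.055)&(c['color'].max(2)<75)
    P=W[m];print(n,m.sum(),cv2.minEnclosingCircle((P[:,:2]*1000).astype(np.float32)),np.median(P[:,2]))
    A=np.c_[P[:,:2]-[.576,-.17],np.ones(len(P))];print('  plane',np.linalg.lstsq(A,P[:,2],rcond=None)[0].round(4))
    # panel reference around
    r=np.hypot(W[...,0]-.576,W[...,1]+.17);m=(r>.06)&(r<.1)&(abs(z-.12)<.005)&(c['color'].max(2)>90);P=W[m]
    A=np.c_[P[:,:2]-[.576,-.17],np.ones(len(P))];print('  panel',np.linalg.lstsq(A,P[:,2],rcond=None)[0].round(4))
o=np.hstack([ortho(load(f'{n}_g.npz'),.160,.50,.63,-.28,-.12,.0003) for n in('scene','side')]);cv2.imwrite('pics/kg.png',cv2.resize(o,None,fx=.9,fy=.9))
E
python3 rel.py .5 -.15 .2 -.278 -.9605
```

```text
[ 0.6059 -0.0643  0.1846] [ 0.12669898 -0.91647584  0.69620067]
scene 3023 z pct [0.1243 0.1278 0.1287 0.1297 0.1403] circ ((575.4310913085938, -171.23915100097656), 78.59446716308594)
  plane [-0.0373 -0.0357  0.129 ]
side 4488 z pct [0.1256 0.1276 0.1284 0.1292 0.1308] circ ((573.8311767578125, -185.48202514648438), 64.20072937011719)
  plane [0.0004 0.0041 0.1284]
scene 2791 ((576.0834350585938, -171.33575439453125), 50.72716522216797) 0.12865791068453458
  plane [-0.0185  0.0034  0.1287]
  panel [-0.0033  0.0006  0.1206]
side 4484 ((574.7916870117188, -171.56007385253906), 50.401702880859375) 0.1284277407517307
  plane [0.0004 0.0047 0.1284]
  panel [-0.0007  0.0022  0.1203]
t 9.2 tcp [ 0.6051 -0.068   0.1848] xaxis [-0.281 -0.96   0.001] f [0.2 0.1 0.4]
shift [ 0.1082 -0.015  -0.0779]
turn [ 0.02 -0.17  0.07]
```

View pics/l_g.png

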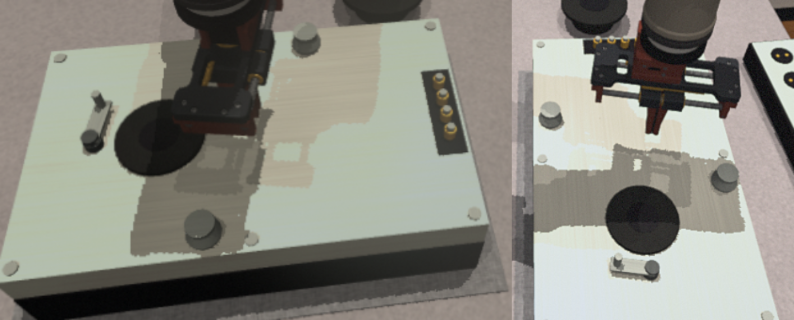

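View pics/kg.png

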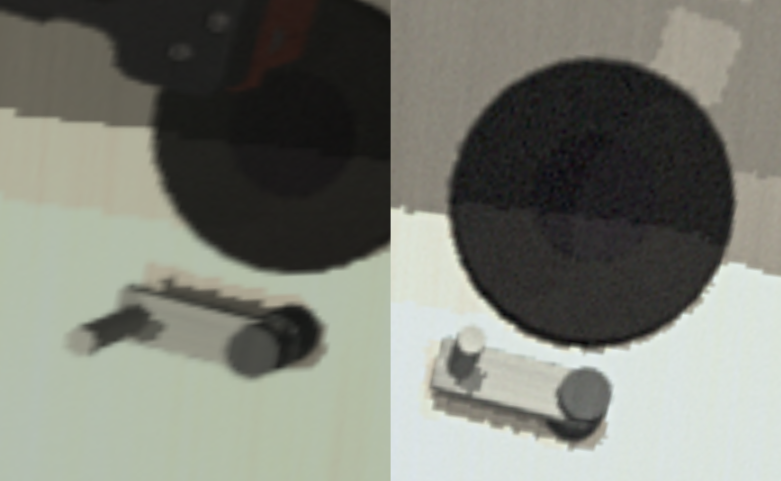

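```bash
python3 rel.py .4997 -.2477 .19 -.81 -.587
```

```text
t 9.2 tcp [ 0.6051 -0.068   0.1848] xaxis [-0.281 -0.96   0.001] f [0.2 0.1 0.4]
shift [ 0.202  -0.0049 -0.0507]
turn [-0.   37.76  0.08]
```

>>> {"fn": "apply_moves", "kwargs": {"motion": [[[0.202,-0.005,-0.051],[0,37.8,0],0],[[0.202,-0.005,-0.051],[0,37.8,0],0],[[0.202,-0.005,-0.051],[0,37.8,0],0],[[0.202,-0.005,-0.051],[0,37.8,0],0],[[0.202,-0.005,-0.051],[0,37.8,0],0],[[0.202,-0.005,-0.051],[0,37.8,0],0],[[0.202,-0.005,-0.051],[0,37.8,0],0],[[0.202,-0.005,-0.051],[0,37.8,0],0],[[0.202,-0.005,-0.051],[0,37.8,0],0]]}}

```text
t: 9.95
tcp_pos: [0.5004, -0.246, 0.19]
eef_rot: [-0.219, 0.673, -0.672, 0.219]
wrist_force: [0.5, 0.2, -0.3]
finger_gap: 0.0003
```

```bash
python3 rel.py .4997 -.2477 .145 -.81 -.587
```

```text
t 9.95 tcp [ 0.5004 -0.246   0.19  ] xaxis [-0.808 -0.589 -0.   ] f [ 0.5  0.2 -0.3]
shift [0.0016 0.045  0.001 ]
turn [ 0.02  0.13 -0.  ]
```

>>> {"fn": "apply_moves", "kwargs": {"motion": [[[0,0.02,0],[0,0,0],0],[[0,0.045,0],[0,0,0],0],[[0,0.045,0],[0,0,0],0],[[0,0.045,0],[0,0,0],0]]}}

```text
t: 10.28
tcp_pos: [0.4998, -0.2452, 0.1444]
eef_rot: [-0.22, 0.673, -0.672, 0.218]
wrist_force: [0.4, 0.2, 0.1]
finger_gap: 0.0005
```

```bash
python3 rel.py .5803 -.2055 .145 -.81 -.587; python3 look.py h .576 -.17
```

```text
t 10.2833 tcp [ 0.4998 -0.2452  0.1444] xaxis [-0.808 -0.589  0.002] f [0.4 0.2 0.1]
shift [-0.0884 -0.0008  0.0153]
turn [0.13 0.14 0.1 ]
[ 0.4998 -0.2452  0.1444] [0.36529694 0.21066588 0.05289225]
scene 3607 z pct [0.1243 0.1279 0.1288 0.1298 0.1426] circ ((569.8592529296875, -185.3323516845703), 64.77337646484375)
  plane [-0.0486 -0.051   0.1292]
side 1698 z pct [0.1256 0.1275 0.1284 0.1292 0.1307] circ ((582.9764404296875, -190.00241088867188), 61.774436950683594)
  plane [-0.0053  0.0096  0.1286]
```

View pics/l_h.png

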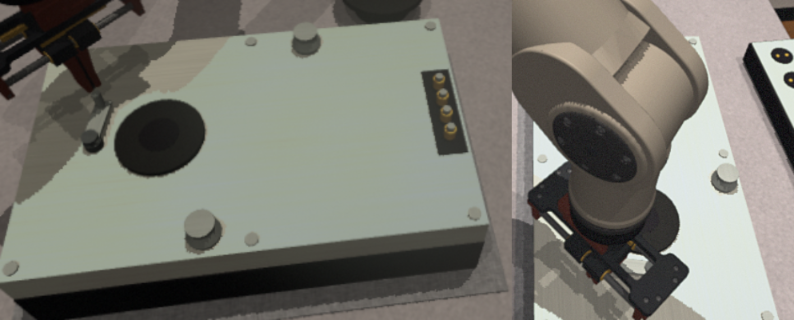

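>>> {"fn": "apply_moves", "kwargs": {"motion": [[[-0.007,0,0],[0,0,0],0],[[-0.013,0,0],[0,0,0],0],[[-0.018,0,0],[0,0,0],0],[[-0.023,0,0],[0,0,0],0],[[-0.028,0,0],[0,0,0],0],[[-0.033,0,0],[0,0,0],0],[[-0.038,0,0],[0,0,0],0],[[-0.043,0,0],[0,0,0],0],[[-0.043,0,0],[0,0,0],0]]}}

```text
t: 11.13
tcp_pos: [0.5366, -0.2201, 0.1453]
eef_rot: [0.218, -0.672, 0.673, -0.219]
wrist_force: [0.7, -0.1, -0.4]
finger_gap: 0.0004
```

```bash
python3 look.py i .576 -.17
python3 - <<'E'
import cv2
from h import *
c=load('scene_i.npz');cv2.imwrite('pics/ki.png',cv2.resize(np.ascontiguousarray(c['color'][200:340,30:230,::-1]),None,fx=4,fy=4))
E
```

```text
[ 0.5366 -0.2201  0.1453] [ 0.68222248 -0.06642762 -0.41713025]
scene 4189 z pct [0.1241 0.128  0.1291 0.1307 0.1909] circ ((564.7276611328125, -183.95375061035156), 67.11944580078125)
  plane [-0.1974 -0.1651  0.1318]
side 809 z pct [0.1254 0.1278 0.1288 0.1309 0.1682] circ ((573.426513671875, -192.37710571289062), 60.2915153503418)
  plane [-0.4426  0.1496  0.1424]
```

View pics/ki.png

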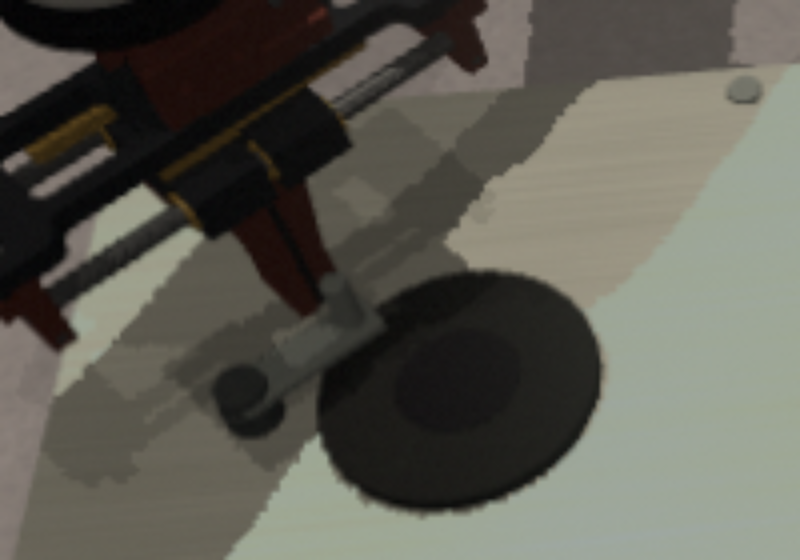

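>>> {"fn": "apply_moves", "kwargs": {"motion": [[[-0.005,0,-0.002],[0,0,0],0],[[-0.01,0,-0.002],[0,0,0],0],[[-0.014,0,-0.002],[0,0,0],0],[[-0.018,0,-0.001],[0,0,0],0],[[-0.022,0,0],[0,0,0],0],[[-0.025,0,0],[0,0,0],0],[[-0.025,0,0],[0,0,0],0]]}}

```text
t: 11.82
tcp_pos: [0.5559, -0.2081, 0.1455]
eef_rot: [0.218, -0.672, 0.674, -0.218]
wrist_force: [-0.5, -5.3, 0.5]
finger_gap: 0.0005
```

```bash
python3 look.py j .576 -.17
python3 - <<'E'
import cv2
from h import *
c=load('scene_j.npz');cv2.imwrite('pics/kj.png',cv2.resize(np.ascontiguousarray(c['color'][200:340,30:230,::-1]),None,fx=4,fy=4))
E
```

```text
[ 0.5559 -0.2081  0.1455] [-0.45973611 -5.25098643  0.47170286]
scene 4025 z pct [0.1232 0.128  0.1291 0.1311 0.1907] circ ((561.5521240234375, -183.07693481445312), 68.39588165283203)
  plane [-0.1068 -0.1763  0.1329]
side 1376 z pct [0.124  0.1277 0.1287 0.1385 0.1741] circ ((566.5899658203125, -189.7204132080078), 60.205078125)
  plane [-0.0845 -0.2342  0.1261]
```

View pics/kj.png

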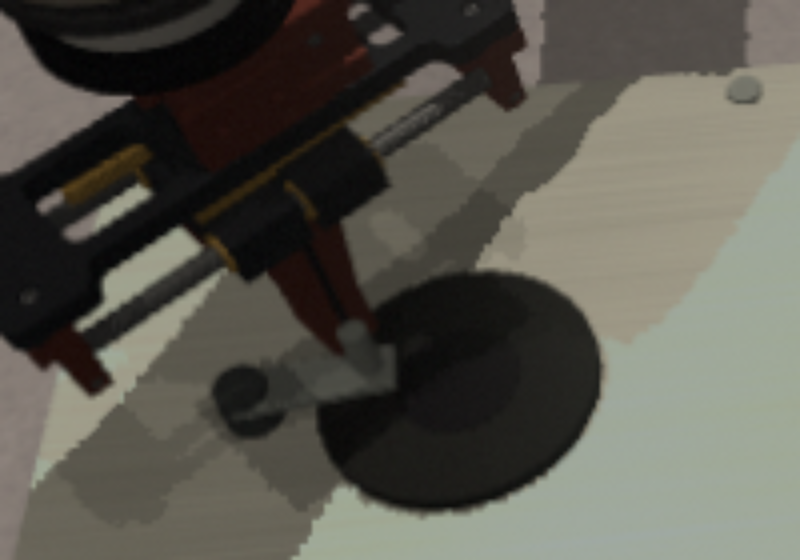

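```bash
cat > px.py <<'E'
import sys
from h import *
def px(c,u,v,z0):
    K=np.array([[c['fx'],0,c['cx']],[0,c['fy'],c['cy']],[0,0,1.]])
    n=cv2.undistortPoints(np.array([[[u,v]]],float),K,c['D'])[0,0]
    T=c['extrinsics'];d=T[:3,:3]@np.array([*n,1]);return T[:3,3]+d*(z0-T[2,3])/d[2]
c=load(sys.argv[1]);print(px(c,*map(float,sys.argv[2:5])))
E
python3 px.py scene_j.npz 118 282.5 .16; python3 px.py scene_g.npz 91 300 .16
python3 - <<'E'
from h import *
c=load('scene_j.npz');cv2.imwrite('pics/oj.png',ortho(c,.160,.53,.62,-.28,-.15,.0002))
E
```

```text
[ 0.5691589  -0.19970035  0.16      ]
[ 0.59100626 -0.23449819  0.16      ]
```

View pics/oj.png

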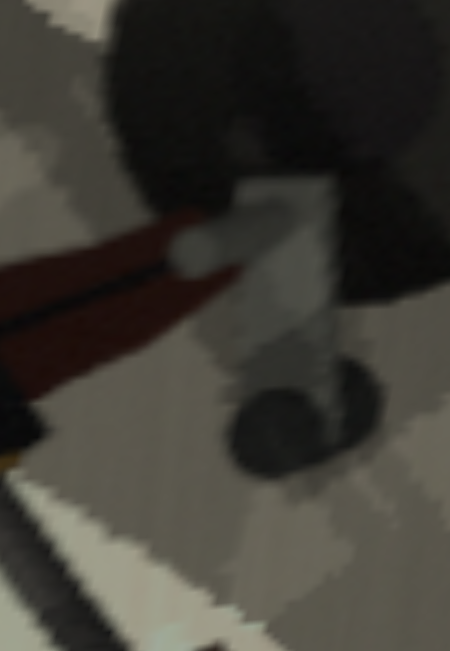

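>>> {"fn": "apply_moves", "kwargs": {"motion": [[[-0.0015,0,0.0014],[0,0,0],0],[[-0.003,0,0.0028],[0,0,0],0],[[-0.0045,0,0.0042],[0,0,0],0],[[-0.0045,0,0.0042],[0,0,0],0]]}}

```text
t: 12.25
tcp_pos: [0.5603, -0.2074, 0.1451]
eef_rot: [-0.219, 0.673, -0.672, 0.217]
wrist_force: [-4.9, -3.2, 4.1]
finger_gap: 0.0006
```

```bash
python3 look.py k .576 -.17
python3 - <<'E'
from h import *
c=load('scene_k.npz');cv2.imwrite('pics/ok.png',ortho(c,.160,.53,.62,-.28,-.15,.0002))
E
```

```text
[ 0.5603 -0.2074  0.1451] [-4.8699915  -3.19145717  4.10552778]
scene 4000 z pct [0.1232 0.128  0.1291 0.1311 0.1914] circ ((561.938720703125, -183.4527130126953), 68.20677947998047)
  plane [-0.0814 -0.1847  0.133 ]
side 1516 z pct [0.1238 0.1277 0.1288 0.1352 0.175 ] circ ((565.28369140625, -190.30641174316406), 60.64306640625)
  plane [-0.0798 -0.2182  0.1263]
```

View pics/ok.png

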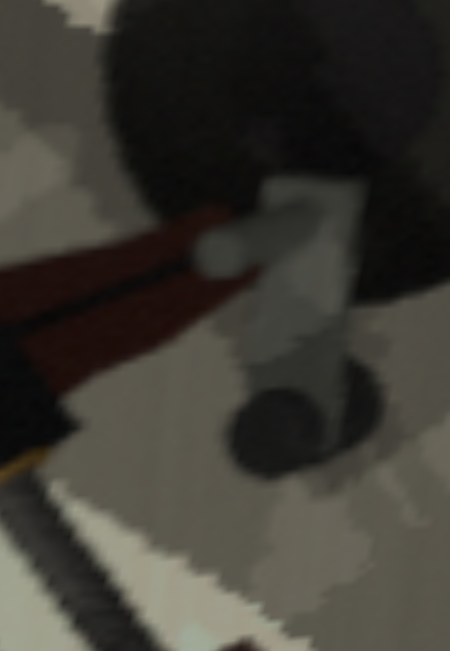

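>>> {"fn": "apply_moves", "kwargs": {"motion": [[[-0.001,0,0.001],[0,0,0],0],[[-0.002,0,0.002],[0,0,0],0],[[-0.0025,0,0.0024],[0,0,0],0],[[-0.0025,0,0.0024],[0,0,0],0]]}}

```text
t: 12.68
tcp_pos: [0.5615, -0.2082, 0.1446]
eef_rot: [-0.22, 0.674, -0.672, 0.216]
wrist_force: [-10.4, -3.6, 5.0]
finger_gap: 0.0005
```

>>> {"fn": "apply_moves", "kwargs": {"motion": [[[-0.001,0,0.001],[0,0,0],0],[[-0.0015,0,0.0015],[0,0,0],0],[[-0.0015,0,0.0015],[0,0,0],0]]}}

```text
t: 12.93
tcp_pos: [0.5623, -0.2086, 0.1443]
eef_rot: [-0.22, 0.674, -0.671, 0.215]
wrist_force: [-14.1, -2.8, 7.2]
finger_gap: 0.0004
```

Run:
```python
from h import *
from station import camera
c=camera('scene');cv2.imwrite('pics/ol.png',ortho(dict(c),.160,.53,.62,-.28,-.15,.0002))
```

```text
(no output)
```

View pics/ol.png

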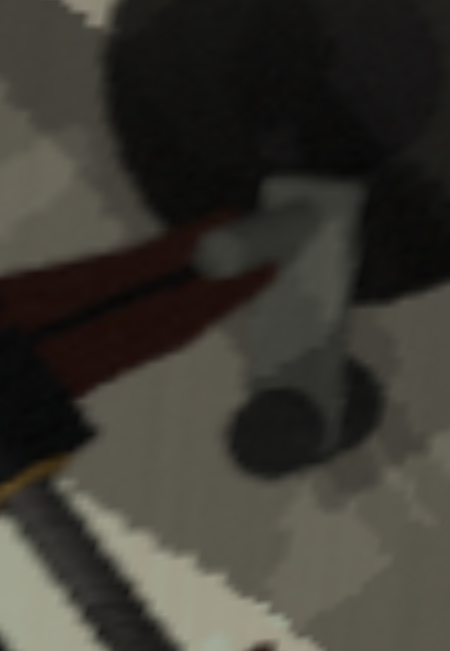

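>>> {"fn": "apply_moves", "kwargs": {"motion": [[[0.01,0,-0.003],[0,0,0],0],[[0.03,0,-0.003],[0,0,0],0],[[0.05,-0.01,-0.003],[0,0,0],0],[[0.06,-0.04,-0.003],[0,0,0],0],[[0.09,-0.08,-0.003],[0,0,0],0],[[0.12,-0.12,-0.003],[0,0,0],0],[[0.12,-0.15,-0.003],[0,0,0],0],[[0.12,-0.15,-0.003],[0,0,0],0]]}}

```text
t: 13.65
tcp_pos: [0.4688, -0.2794, 0.302]
eef_rot: [0.214, -0.671, 0.675, -0.22]
wrist_force: [1.4, -0.3, -0.3]
finger_gap: 0.0007
```

```bash
python3 look.py m .576 -.17
python3 - <<'E'
from h import *
for n in('scene','side'):
    c=load(f'{n}_m.npz');W=cloud(c);z=W[...,2];m=(z>.122)&(z<.131)&(np.hypot(W[...,0]-.5755,W[...,1]+.171)<.049)&(c['color'].max(2)<60)
    P=W[m]
    if len(P)>30:
        A=np.c_[P[:,:2]-[.576,-.17],np.ones(len(P))];print(n,m.sum(),'  plane',np.linalg.lstsq(A,P[:,2],rcond=None)[0].round(4),np.median(P[:,2]))
    for (name,z0,z1,x0,y0) in [('footA',.142,.152,.445,0.02),('footB',.142,.152,.70,-.13)]:
        m=(z>z0)&(z<z1)&(abs(W[...,0]-x0)<.05)&(abs(W[...,1]-y0)<.04);P=W[m]
        if len(P): print(name,m.sum(),P.mean(0),P.min(0),P.max(0))
o=np.hstack([ortho(load(f'{n}_m.npz'),.136,.51,.64,-.27,-.11,.0003) for n in('scene','side')]);cv2.imwrite('pics/om.png',cv2.resize(o,None,fx=.9,fy=.9))
E
```

```text
[ 0.4688 -0.2794  0.302 ] [ 1.42987878 -0.32861428 -0.30290627]
scene 3295 z pct [0.1245 0.128  0.1288 0.1298 0.1416] circ ((575.8582763671875, -186.1849822998047), 63.73212814331055)
  plane [-0.0258 -0.0521  0.1295]
side 1724 z pct [0.1257 0.1276 0.1284 0.1292 0.131 ] circ ((574.4067993164062, -172.30296325683594), 49.54078674316406)
  plane [ 0.0068 -0.0078  0.1285]
scene 2717   plane [-0.0119 -0.0003  0.1287] 0.12871249844480925
footA 245 [0.47257063 0.01116928 0.14806676] [ 0.45536851 -0.00344711  0.14212162] [0.488618   0.02598377 0.15159834]
footB 438 [ 0.70540889 -0.12870579  0.14795242] [ 0.68894735 -0.1434511   0.14235253] [ 0.71959186 -0.11433897  0.15125249]
side 1570   plane [-0.0015  0.0019  0.1284] 0.12836178533508397
footB 409 [ 0.70307123 -0.12956065  0.14791474] [ 0.68831337 -0.14374146  0.14209856] [ 0.71847082 -0.11317705  0.15169574]
```

View pics/om.png

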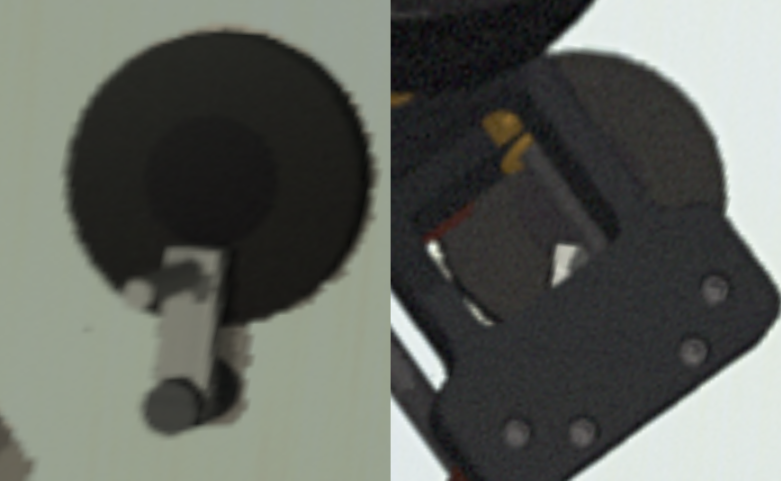

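View pics/l_m.png

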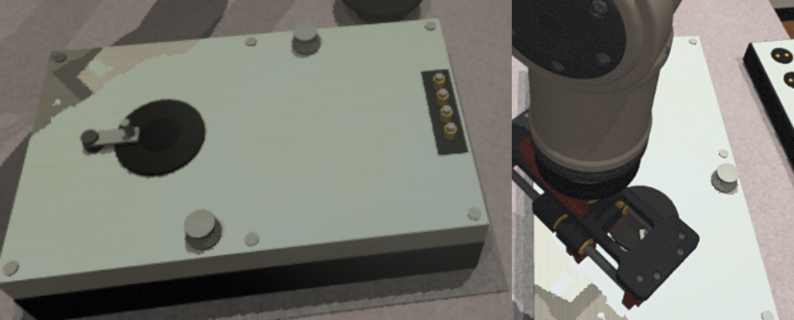

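```bash
python3 -c "
from station import close_job;print(close_job())"
```

```text
the job is handed in; nothing more can be done
None
```

The bung is fully home in the port, the keeper bar is swung over it to its stop, and the job is handed in. It took about 14 s of the 64 s allowed.

I pushed the bung across the panel by its rim to about 10 mm past central. I then let it drop level on to the seat and pressed it down with about 30 N. The keeper bar was pushed over by its pin.

**Last checks:**
- **Bung:** its top is about 8.1 mm above the panel in both camera views, which matches the 8 mm rim. It was level within the measuring noise when checked before and after the keeper swing.
- **Keeper:** the pin did not move under a further push of about 14 N, against roughly 1 N of pin friction. The bar's edges read 4 to 6° against about 5° expected. A rougher reading from the bar's tip gave about 7°, which I took as measuring error.
- **Feet:** both are where they started in the scene camera, to within 0.2 mm. In the last side-camera view the arm hid the foot nearest the robot, so that one rests on the scene camera alone.
- **Robot:** the arm was clear of everything when I handed in.

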